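# Add the large slotted mass to the load-check stand

### The job

Slide the large slotted brass mass sideways onto the stem of the load-check stand, fully home, so that it lies flat on the small mass already there with its slot pointing the opposite way to the slot of that lower one, and let go of it. Leave the spare small slotted mass and the plain ring without a slot where they lie.

Things in the scene. Friction and masses are not known exactly. Their poses are not given: they have to be found in the camera images.
- large_mass_center (a point): Large slotted mass, the one to handle: loose brass disc, 56 mm diameter, 16 mm thick, about 0.3 kg, flat on the counter. A slot 14 mm wide runs from its edge to the centre, ending in a half-round of 7 mm radius about the centre; mouth flared to 22 mm. The point is its centre, half-way up; x axis points out along the slot, z up. Grip from above across the edge, square to the slot.
- large_mass_mouth (a point): Mouth of the large mass's slot: on the slot's middle line, 26 mm from the disc's centre, half-way up.
- lower_mass_center (a point): Small slotted mass already on the stand, round the stem: brass disc, 44 mm diameter, 12 mm thick, loose, kept on the pan by a low lip; same 14 mm slot. The point is its centre, half-way up; x axis points out along its slot, z up. Its slot points within about 65 degrees of straight back toward the robot (-x).
- stem_foot (a point): Load-check stand, bolted down: round flange 92 mm across, dark load cell body, pan 54 mm across with a 3 mm lip, upright round stem 8 mm in diameter. The point is on the stem's axis at the pan's floor, 22 mm above the counter, z up. The lower mass fills 0 to 12 mm above it; the large mass on top ends with its centre 20 mm above it.
- stem_head (a point): Head on top of the stem, 24 mm across and 12 mm high, too wide for a slot to drop over. The point is the centre of its underside, 50 mm above the pan's floor; 38 mm of bare stem lie between it and the lower mass.
- spare_mass_center (a point): Spare small slotted mass on the counter, like the one on the stand (brass, 44 mm diameter, 12 mm thick); the point is its centre, half-way up. Not needed: leave it.
- plain_ring_center (a point): Plain brass ring as large as the large mass (56 mm diameter, 16 mm thick) with a round 14 mm hole but no slot, on the counter; the point is its centre, half-way up. Not needed: leave it.
Mind the look-alikes: they are no part of the job. Leave any green or pink look-alike of the part that bears large_mass_center alone.

How it is judged (in metres and radians):
At the end, for the whole second after the job is handed in: The large mass lies flat (within 6 degrees) and at rest on the lower mass, its centre within 12 mm of the stem's axis and 16 to 25 mm above the pan's floor, its slot pointing opposite to the lower mass's slot within 28 degrees; the lower mass still lies flat on the pan, centred within 10 mm (horizontal distance between large_mass_center and stem_foot below 0.012 m and z of large_mass_center in the frame of stem_foot between 0.016 and 0.025 m and angle between each of large_mass_center, lower_mass_center's own z axis and vertical below 0.1 rad and angle between the x axis of large_mass_center and the x axis of lower_mass_center, either way round below 0.5 rad and x of large_mass_mouth in the frame of lower_mass_center below 0 m and horizontal distance between lower_mass_center and stem_foot below 0.01 m and z of lower_mass_center in the frame of stem_foot below 0.01 m and linear speed of large_mass below 0.02 m/s and angular speed of large_mass below 0.2 rad/s); the robot touches nothing.
It fails at once if the spare small mass is shifted by more than 30 mm (distance of spare_mass_center from where it was at the start of the episode above 0.03 m).
It fails at once if the plain ring is shifted by more than 30 mm (distance of plain_ring_center from where it was at the start of the episode above 0.03 m).
It also fails if it takes over 42 s, if anything falls off the work surface, if the arm or the gripper's body presses on something with over 40 N, if the wrist force passes 120 N, or if a joint passes its speed limit or range.

### The arm

A 7-joint arm with a two-finger parallel gripper is mounted at the origin on a cart in front of the work surface, level with it; the furniture and walls round the work are solid. World frame = base frame: x ahead of the robot, y to its left, z up, the work surface at z = 0. Lengths are in m, angles in degrees, forces in N, time in s.
With the tool pointing down it reaches from about 0.4 to 0.85 m from the base axis. Payload 4.4 kg.
Tool frame: the origin (TCP) lies midway between the tips of the shut fingers; the grasp point (between the pads) lies 19 mm behind it (env.grip_depth is the distance from the TCP to the grasp point, in m); z points along the fingers, y is the direction in which the jaws open and shut (so a half turn about z gives the same grasp; the last joint's range is limited). The gripper opens to 94 mm and grips with 3 to 60 N. Pads are 16 mm wide; open, the fingers measure 119 mm over their backs; the gripper's body (75 mm by 177 mm) begins 78 mm behind the grasp point.
Start: joints at [-76.135, 36.005, 2.206, 86.941, -1.547, 57.084, -1.146], TCP at [0.197, 0.619, 0.205] pointing down, gripper open.
Joint ranges: [-175.42, 175.42], [-21.48, 121.26], [-71.46, 75.88], [10.55, 141.38], [-63.04, 243.04], [13.31, 113.54], [-168.57, 168.57]. Speed limits (degrees/s): [147.25, 147.25, 180, 180, 180, 180, 180].

### API

Orientations are given as a 3x3 rotation matrix whose columns are the frame's x, y, z axes.
In Python, from rig import env gives the robot as it stands. The module is installed in compiled form; this text tells all that it offers.
- The arm moves only by the shell command python3 -m inch 'ROWS' [OPENING] [FORCE]. ROWS is text: rows parted by semicolons, each of 6 numbers parted by spaces: the shift along the tool's x, y, z in mm, then the turn, a rotation vector about the tool's x, y, z in degrees. In form: x y z wx wy wz; .... A call has 1 to 20 rows; each row shifts and turns the commanded pose from where the row before left it, along the tool's axes as they then stand; what a row does not reach is not made up. A row lasts 1/10 s, in which the tool goes at most 50 mm and 8.59 degrees, less where a joint would pass 70% of its speed; a pose out of reach is approached as far as the arm can. A call is refused whole if a number of a shift passes 50 or a number of a turn 8.59, either way. A call with a gripper value outside its range is refused whole. OPENING is the opening, from -1 (shut) to 1 (fully open), so that 0 is half open, set as the call begins (- or left out, the last holds). The fingers move at their own pace and stop on an object; FORCE is the grip in N (left out, the last holds). Time passes only in rows, so rows that do not move let the fingers close. It gives the time, the measured TCP pose, the force and the opening at its end, in the units of the state.
- env.state(): the state, without advancing time (a new reading comes with each control period).
- env.read_camera(name): name is "scene" or "top"; returns a dict with "pixels" (420x560x3 uint8, red, green, blue), "K" (3x3 intrinsics, pixels), "k1" (the pictures are not rectified: a ray, as slopes to the right and down, at radius r is drawn at 1 + k1 r^2 times it, then the intrinsics apply), "R" (3x3) and "t" (3): a world point X has camera coordinates R X + t. Camera axes: x right, y down, z forward; pixel columns grow to the right and rows downward; lengths in m; the calibration is good to about 2 mm. A picture is of the moment at which its call begins. There is no depth.
- env.job_done(): hands the job in, once; it reports no verdict.
The state is a dict: "time": time; "joint_pos": joint angles; "joint_vel": joint speeds; "tau": joint torques, N m; "position": TCP position; "tcp_rot": TCP orientation; "force": force on the tool from outside, world axes, zero at the start; "wrist_torque": the same for the moment, N m; "gripper_width": finger opening in m.
Only numpy, scipy, OpenCV 4.12 (cv2) and the standard library are available. Lean on these libraries where they do the work, as an engineer would, in place of code of your own. Each camera call takes 0.05 s, during which the arm holds its last target.

## Working session

There is one attempt and no reset: what is moved stays moved. The work goes in short steps, Python scripts to look and compute and a shell command to move; the robot and the scene stay as the last step left them, time stands still between calls to the robot, and variables do not carry over. Pictures are saved under pics/ and viewed, and the job is handed in when it is done.

```bash
ls; mkdir -p pics
cat > h.py <<'E'
import numpy as np, cv2
from rig import env
def cam(n):
    c=env.read_camera(n); return c
def save(c,name):
    cv2.imwrite('pics/'+name,c['pixels'][:,:,::-1])
def ray(c,u,v):
    K=c['K'];d=np.array([(u-K[0,2])/K[0,0],(v-K[1,2])/K[1,1]])
    s=d.copy()
    for _ in range(30): s=d/(1+c['k1']*(s@s))
    R=c['R'];t=c['t']
    return -R.T@t, R.T@np.array([s[0],s[1],1.])
def onz(c,u,v,z):
    o,d=ray(c,u,v); return o+d*(z-o[2])/d[2]
def proj(c,X):
    x=c['R']@np.array(X,float)+c['t'];s=x[:2]/x[2];s=s*(1+c['k1']*(s@s))
    return np.array([c['K'][0,0]*s[0]+c['K'][0,2],c['K'][1,1]*s[1]+c['K'][1,2]])
E
python3 - <<'E'
from h import *
np.set_printoptions(precision=3,suppress=True)
for n in('scene','top'):
    c=cam(n);save(c,n+'0.png');print(n,c['K'],c['k1'],c['R'],c['t'],-c['R'].T@c['t'])
s=env.state();print(s, env.grip_depth)
E
```

```text
pics
scene [[429.659   0.    278.416]
 [  0.    429.659 211.339]
 [  0.      0.      1.   ]] -0.11820753414770989 [[-0.734 -0.679 -0.014]
 [-0.353  0.399 -0.847]
 [ 0.58  -0.617 -0.532]] [0.388 0.231 0.643] [-0.007  0.568  0.543]
top [[528.097   0.    278.457]
 [  0.    528.097 211.84 ]
 [  0.      0.      1.   ]] -0.047327864019159345 [[ 0.019 -1.     0.004]
 [-0.985 -0.019 -0.169]
 [ 0.17  -0.    -0.986]] [0.052 0.489 1.044] [0.304 0.062 1.112]
{'time': 0.1, 'joint_pos': array([-76.134,  36.054,   2.203,  86.987,  -1.547,  57.085,  -1.146]), 'joint_vel': array([ 0.127, -0.125, -0.001, -0.081,  0.014, -0.015,  0.096]), 'tau': array([  0.003, -55.079,   1.147, -18.712,  -0.052,   0.019,   0.   ]), 'position': array([0.197, 0.619, 0.205]), 'tcp_rot': array([[-0.953,  0.303, -0.   ],
       [ 0.303,  0.953, -0.002],
       [-0.   , -0.002, -1.   ]]), 'force': array([0.205, 0.37 , 0.024]), 'wrist_torque': array([-0.007,  0.01 , -0.049]), 'gripper_width': 0.09369045402235987} 0.0188
```

View pics/scene0.png

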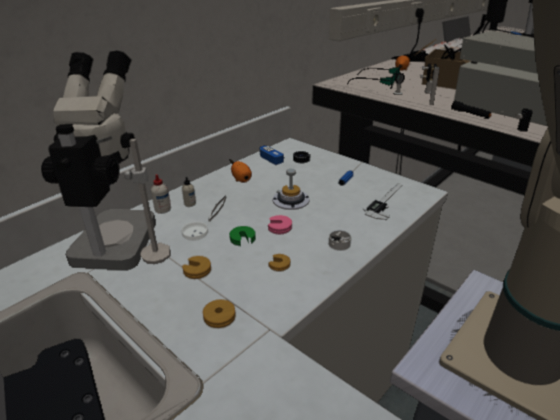

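View pics/top0.png

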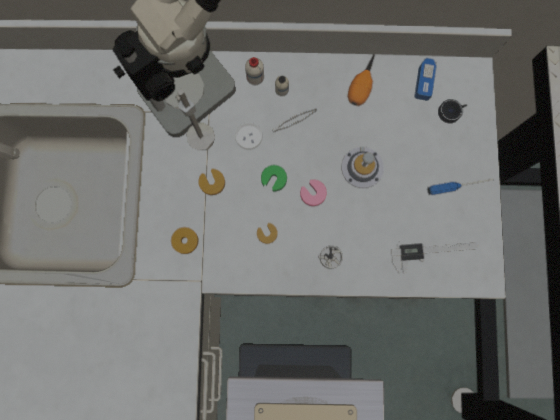

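Candidates in the top view:
- Brass slotted, larger: (212,182)
- Brass ring without a slot: (184,240)
- Small brass slotted spare: (267,233)
- Green: (274,178)
- Pink: (313,193)
- Lower mass on the stand: (364,166)

By the description I choose (212,182), and will check it in a close crop.

Run:
```python
from h import *
np.set_printoptions(precision=4,suppress=True)
c=cam('top');p=c['pixels']
a=cv2.resize(p[140:270,150:290],None,fx=4,fy=4,interpolation=cv2.INTER_CUBIC)
b=cv2.resize(p[135:200,330:400],None,fx=8,fy=8,interpolation=cv2.INTER_CUBIC)
cv2.imwrite('pics/crA.png',a[:,:,::-1]);cv2.imwrite('pics/crB.png',b[:,:,::-1])
s=cam('scene');q=s['pixels']
d=cv2.resize(q[155:220,255:330],None,fx=8,fy=8,interpolation=cv2.INTER_CUBIC);cv2.imwrite('pics/crC.png',d[:,:,::-1])
hsv=cv2.cvtColor(p,cv2.COLOR_RGB2HSV)
m=cv2.inRange(hsv,(10,110,60),(28,255,255))
n,l,st,ce=cv2.connectedComponentsWithStats(m)
for i in range(1,n):
    if st[i,4]>60:
        cn,_=cv2.findContours((l==i).astype(np.uint8),cv2.RETR_EXTERNAL,cv2.CHAIN_APPROX_NONE)
        (u,v),r=cv2.minEnclosingCircle(cn[0]);print(st[i],ce[i],(u,v),r,onz(c,u,v,.016),onz(c,*ce[i],.016))
```

```text
[348  70  24  35 586] [360.2201  87.4539] (360.4299011230469, 86.33026123046875) 17.999649047851562 [ 0.7769 -0.1137  0.016 ] [ 0.7743 -0.1132  0.016 ]
[355 155  19  19 179] [362.6536 166.0782] (364.0, 164.0) 9.486932754516602 [ 0.6001 -0.1197  0.016 ] [ 0.5955 -0.1167  0.016 ]
[199 169  26  26 390] [212.0333 182.9436] (211.41488647460938, 181.62765502929688) 12.72685432434082 [0.5549 0.2056 0.016 ] [0.5521 0.2042 0.016 ]
[257 224  20  19 195] [267.3795 234.4615] (266.5806579589844, 232.96774291992188) 9.636188507080078 [0.4472 0.0857 0.016 ] [0.4441 0.084  0.016 ]
[172 228  26  26 490] [184.2347 240.2163] (184.20904541015625, 240.3630828857422) 13.060033798217773 [0.4282 0.2574 0.016 ] [0.4285 0.2574 0.016 ]
```

View pics/crA.png

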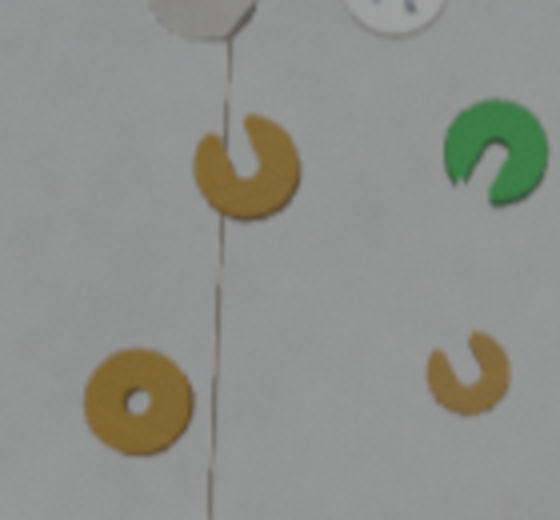

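View pics/crB.png

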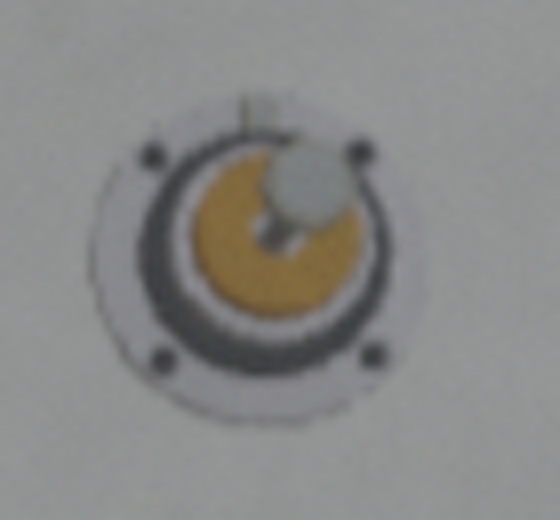

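View pics/crC.png

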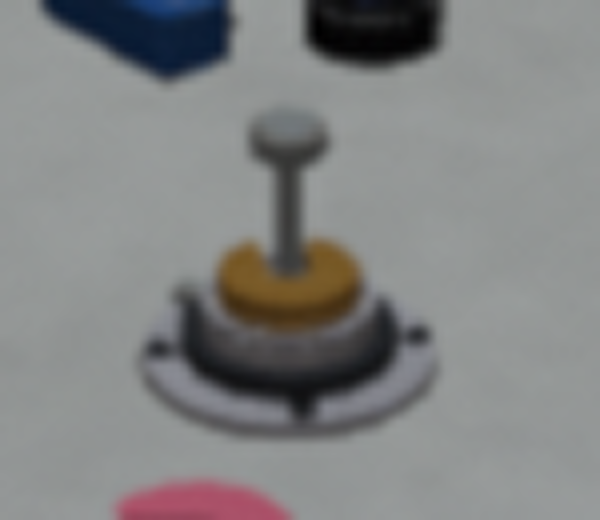

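Run:
```python
from h import *
def acc(n,k=12):
    f=[cam(n) for _ in range(k)]; return f[0],np.mean([x['pixels'] for x in f],0)
c,p=acc('top',6);s,q=acc('scene',6)
b=cv2.resize(p[143:188,340:388],None,fx=11,fy=11,interpolation=cv2.INTER_NEAREST)
d=cv2.resize(q[165:212,268:314],None,fx=11,fy=11,interpolation=cv2.INTER_NEAREST)
h=max(b.shape[0],d.shape[0]);f=lambda x:np.clip(1.6*x,0,255).astype(np.uint8)[:,:,::-1]
cv2.imwrite('pics/lb.png',f(b));cv2.imwrite('pics/ld.png',f(d))
```

```text
(no output)
```

View pics/lb.png

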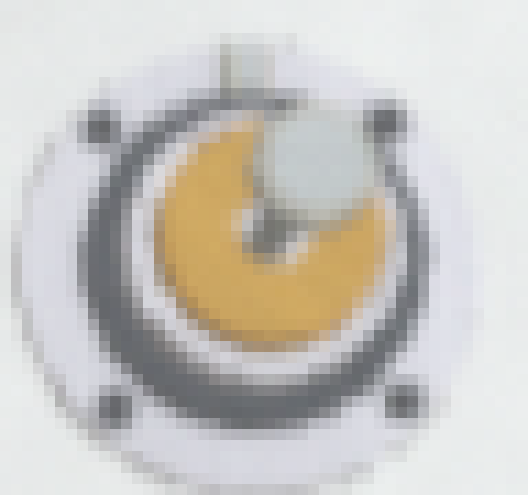

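View pics/ld.png

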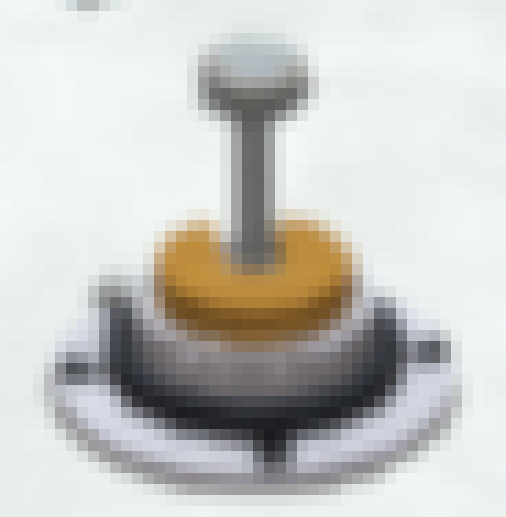

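The crop confirms (212,182): large brass, slotted, slot pointing up-left. Both enlargements show the lower mass's slot on its far side. In the top view it is hidden behind the head, toward the upper right (+x,-y). The text says it points toward -x, so the two disagree. I'll measure it.

Run:
```python
from h import *
np.set_printoptions(precision=4,suppress=True)
c=cam('top');s=cam('scene')
def mask(c,box):
    p=cv2.resize(c['pixels'],None,fx=4,fy=4,interpolation=cv2.INTER_CUBIC)
    m=cv2.inRange(cv2.cvtColor(p,cv2.COLOR_RGB2HSV),(8,90,40),(30,255,255))
    z=np.zeros_like(m);x0,y0,x1,y1=[4*b for b in box];z[y0:y1,x0:x1]=m[y0:y1,x0:x1];return z
up=lambda u:(np.array(u)+.5)/4-.5
for c_,n,box in((c,'top',(192,160,232,202)),(s,'scene',(175,245,220,285))):
    m=mask(c_,box);cn=max(cv2.findContours(m,cv2.RETR_EXTERNAL,cv2.CHAIN_APPROX_NONE)[0],key=cv2.contourArea)
    # world points of hull at top height
    h=cv2.convexHull(cn)[:,0,:]
    hw=np.array([onz(c_,*up(q),.008)[:2] for q in h],np.float32)
    if n=='scene':
        (ce,ax,an)=cv2.fitEllipse(h.astype(np.float32));print('ellipse ctr',up(ce),onz(c_,*up(ce),.008))
    ctr,r=cv2.minEnclosingCircle(hw*1000);print(n,'large',ctr,r)
    cw=np.array([onz(c_,*up(q),.016)[:2] for q in cn[:,0,:]],np.float32)*1000
    # slot pocket: contour points well inside
    hull=cv2.convexHull(cn,returnPoints=False);d=cv2.convexityDefects(cn,hull)
    k=d[d[:,0,3].argmax(),0];print(' mouth',cw[k[0]],cw[k[1]],'deep',cw[k[2]])
    mo=(cw[k[0]]+cw[k[1]])/2
    v=mo-cw[k[2]];print(' az',np.degrees(np.arctan2(v[1],v[0])))
    v=mo-np.array(onz(c_,*up(cv2.minEnclosingCircle(cn)[0]),.012)[:2])*1000;print(' az2',np.degrees(np.arctan2(v[1],v[0])))
# stem
A=[];B=[]
for c_,u,v in((c,368.4,157.0),(s,290.4,171.8)):
    o,d=ray(c_,u,v);d/=np.linalg.norm(d);P=np.eye(3)-np.outer(d,d);A.append(P);B.append(P@o);print('head at z.078',onz(c_,u,v,.078))
X=np.linalg.solve(sum(A),sum(B));print('head',X)
# lower mass top-plane points
L=lambda u,v:(340+u/11-.5,143+v/11-.5)
S=lambda u,v:(268+u/11-.5,165+v/11-.5)
for t,pts in(('top',[(262,120),(385,195),(245,210),(305,258),(160,235),(270,350)]),):
    for q in pts:print(t,q,onz(c,*L(*q),.034)*1000)
for q in [(215,222),(285,222),(150,265),(357,265)]:print('sc',q,onz(s,*S(*q),.034)*1000)
for x in [(.6,-.12,.022),(.6,-.12,.034)]:print(proj(c,x),proj(s,x))
```

```text
top large (556.694580078125, 207.01907348632812) 28.549480438232422
 mouth [582.8623 205.7902] [572.5771 226.7466] deep [548.422  203.8406]
 az 22.98608
 az2 24.806128185381098
ellipse ctr [196.3886 266.8687] [0.5583 0.2044 0.008 ]
scene large (559.19287109375, 204.33583068847656) 35.392417907714844
 mouth [582.4568 205.0067] [573.5538 226.3981] deep [568.0649 214.1319]
 az 8.978163
 az2 24.674125913911226
head at z.078 [ 0.5982 -0.1185  0.078 ]
head at z.078 [ 0.5991 -0.1201  0.078 ]
head [ 0.5978 -0.1184  0.0791]
top (262, 120) [ 618.3897 -115.4573   34.    ]
top (385, 195) [ 603.9862 -139.0042   34.    ]
top (245, 210) [ 600.4301 -112.0101   34.    ]
top (305, 258) [ 591.1782 -123.4528   34.    ]
top (160, 235) [595.1324 -95.63    34.    ]
top (270, 350) [ 572.9113 -116.55     34.    ]
sc (215, 222) [ 616.2442 -127.0776   34.    ]
sc (285, 222) [ 604.4444 -137.457    34.    ]
sc (150, 265) [ 613.8298 -102.8029   34.    ]
sc (357, 265) [ 579.5037 -133.0227   34.    ]
[364.6189 163.3434] [290.0802 192.1176]
[365.5502 161.8669] [290.0815 187.8364]
```

Stem axis is at about (0.598,-0.119), and the lower slot's azimuth is about -43°. The large mass is at (0.557,0.2065) with its slot at azimuth 24°. The plan is a jaw azimuth of -66°, turned at mid-path to stay clear of the microscope post.

```bash
python3 -m inch '-39 -23.7 0 0 0 0;-39 -23.7 0 0 0 0;-39 -23.7 0 0 0 0;-39 -23.7 0 0 0 0;-39 -23.7 0 0 0 0;-39 -23.7 0 0 0 0;0 0 0 0 0 8.5;0 0 0 0 0 8.5;0 0 0 0 0 8.5;0 0 0 0 0 8.5;0 0 0 0 0 8.5;0 0 0 0 0 8.5;0 0 0 0 0 8.5;0 0 0 0 0 8.5;0 0 0 0 0 8.5;0 0 0 0 0 8.5;0 0 0 0 0 8.5;0 0 0 0 0 8.5;0 0 0 0 0 8.5;0 0 0 0 0 8.5' 1 20
cat >> h.py <<'E'
def go(x,y,z):
    s=env.state();R=s['tcp_rot'];d=np.array([x,y,z])-s['position']
    print('t',s['time'],'pos',s['position'].round(4),'yaz',np.degrees(np.arctan2(R[1,1],R[0,1])).round(1),'z',R[:,2].round(3),'w',round(s['gripper_width'],4),'F',s['force'].round(1),'q',s['joint_pos'].round(0))
    print('tool mm',(R.T@d*1000).round(1))
E
python3 -c "
from h import *
go(.557,.2065,.205)
c=cam('top');s=cam('scene')
for X in((.66,.23,0),):print(proj(c,X),proj(s,X))
for (u,v) in((155,253),):print(onz(s,u,v,0),onz(c,200,137,0))
"
```

```text
time: 2.9
position: [0.3768, 0.4133, 0.2056]
tcp_rot: [[0.731, 0.682, 0.0], [0.682, -0.731, 0.0], [0.0, -0.0, -1.0]]
force: [0.1, -0.0, -0.4]
gripper_width: 0.094
t 2.9 pos [0.3768 0.4133 0.2056] yaz -47.0 z [ 0.  0. -1.] w 0.094 F [ 0.1 -0.  -0.4] q [-74.  33.  36. 102. -23.  53. -74.]
tool mm [ -9.4 274.2   0.5]
[203.19954724 136.35933996] [156.96010775 254.55808119]
[0.66763151 0.22979104 0.        ] [0.65840943 0.23696139 0.        ]
```

```bash
python3 -m inch '-1.6 45.7 0 0 0 0;-1.6 45.7 0 0 0 0;-1.6 45.7 0 0 0 0;-1.6 45.7 0 0 0 0;-1.6 45.7 0 0 0 0;-1.6 45.7 0 0 0 0;0 0 0 0 0 6.3;0 0 0 0 0 6.3;0 0 0 0 0 6.4;0 0 40 0 0 0;0 0 40 0 0 0;0 0 40 0 0 0;0 0 20 0 0 0;0 0 0 0 0 0'
python3 -c "
from h import *
go(.557,.2065,.003)
c=cam('top');save(c,'t2.png');s=cam('scene')
q=np.hstack([cv2.resize(c['pixels'][130:230,160:260],(400,400)),cv2.resize(s['pixels'][200:300,150:250],(400,400))]);cv2.imwrite('pics/g.png',q[:,:,::-1])
"
```

```text
time: 4.4
position: [0.5557, 0.2067, 0.0626]
tcp_rot: [[0.91, 0.415, -0.006], [0.415, -0.91, -0.001], [-0.006, -0.001, -1.0]]
force: [-0.0, -0.8, 0.3]
gripper_width: 0.0941
t 4.4 pos [0.5557 0.2067 0.0626] yaz -65.5 z [-0.006 -0.001 -1.   ] w 0.0941 F [-0.  -0.8  0.3] q [-42.  46.  32. 103. -35.  41. -56.]
tool mm [ 1.5  0.8 59.6]
```

View pics/g.png

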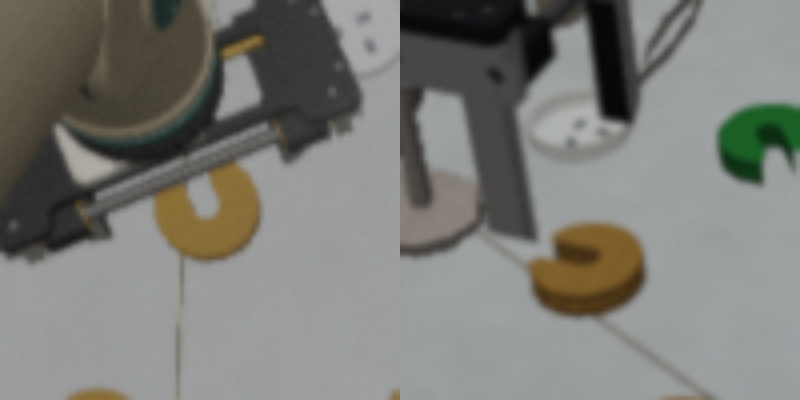

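The fingers straddle the large mass square to its slot, and the slot opens up-left. Descend and grip.

```bash
python3 -m inch '1.5 0.8 20 0 0 0;0 0 20 0 0 0;0 0 13 0 0 0;0 0 6 0 0 0;0 0 0 0 0 0;0 0 0 0 0 0'
python3 -m inch '0 0 0 0 0 0;0 0 0 0 0 0;0 0 0 0 0 0;0 0 0 0 0 0;0 0 0 0 0 0;0 0 0 0 0 0;0 0 0 0 0 0;0 0 0 0 0 0' -1 35
python3 -c "
from h import *
go(.557,.2065,.13)"
```

```text
time: 5.1
position: [0.5605, 0.2071, 0.0073]
tcp_rot: [[0.911, 0.413, 0.001], [0.413, -0.911, 0.0], [0.001, 0.0, -1.0]]
force: [-0.5, 0.4, 0.8]
gripper_width: 0.0942
time: 5.9
position: [0.5597, 0.2071, 0.0065]
tcp_rot: [[0.911, 0.413, -0.0], [0.413, -0.911, 0.0], [-0.0, -0.0, -1.0]]
force: [-0.1, 0.6, 0.4]
gripper_width: 0.055
t 5.9 pos [0.5597 0.2071 0.0065] yaz -65.6 z [-0.  0. -1.] w 0.055 F [-0.1  0.6  0.4] q [-40.  51.  28. 104. -39.  35. -53.]
tool mm [  -2.8   -0.6 -123.5]
```

```bash
python3 -m inch '0 0 -10 0 0 0;0 0 -20 0 0 0;0 0 -30 0 0 0;0 0 -40 0 0 0;0 0 -30 0 0 0;0 0 0 0 0 0' - 35
python3 -c "
from h import *
go(.645,-.163,.136)
c=cam('top');s=cam('scene')
q=np.hstack([cv2.resize(c['pixels'][110:230,160:280],(400,400)),cv2.resize(s['pixels'][150:300,130:280],(400,400))]);cv2.imwrite('pics/g2.png',q[:,:,::-1])
"
```

```text
time: 6.5
position: [0.5627, 0.2072, 0.1407]
tcp_rot: [[0.911, 0.412, 0.008], [0.412, -0.911, 0.002], [0.008, 0.001, -1.0]]
force: [0.9, 1.0, -2.8]
gripper_width: 0.055
t 6.5 pos [0.5627 0.2072 0.1407] yaz -65.6 z [ 0.008  0.002 -1.   ] w 0.055 F [ 0.9  1.  -2.8] q [-45.  41.  36. 100. -31.  49. -60.]
tool mm [-77.7 371.2   4.5]
```

View pics/g2.png

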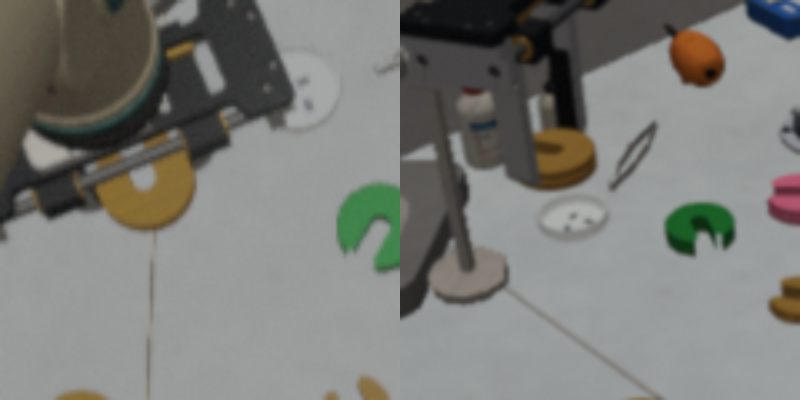

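```bash
python3 -m inch '-4 21.5 0 0 0 0;-8 43 0 0 0 0;-8 43 0 0 0 0;-8 43 0 0 0 0;-8 43 0 0 0 0;-8 43 0 0 0 0;-8 43 0 0 0 0;-8 43 0 0 0 0;-8 43 0 0 0 0;-4 21.5 0 0 0 0;0 0 0 0 0 -5;0 0 0 0 0 -7.5;0 0 0 0 0 -7.5;0 0 0 0 0 -7.5;0 0 0 0 0 -7.5;0 0 0 0 0 -7.5;0 0 0 0 0 -7.5;0 0 0 0 0 -7.5;0 0 0 0 0 -7.5;0 0 0 0 0 -7.5'
python3 -m inch '0 0 0 0 0 -7.5;0 0 0 0 0 -7.5;0 0 0 0 0 -7.5;0 0 0 0 0 -7.5;0 0 0 0 0 -5.5;0 0 0 0 0 -5;0 0 0 0 0 0;0 0 0 0 0 0'
python3 -c "
from h import *
go(.6565,-.1736,.052)
c=cam('top');s=cam('scene')
q=np.hstack([cv2.resize(c['pixels'][100:220,310:430],(400,400)),cv2.resize(s['pixels'][110:230,240:360],(400,400))]);cv2.imwrite('pics/g3.png',q[:,:,::-1])
"
```

```text
time: 8.6
position: [0.6519, -0.1744, 0.1334]
tcp_rot: [[-0.125, 0.992, -0.005], [0.992, 0.125, 0.002], [0.003, -0.005, -1.0]]
force: [-1.0, 0.3, -3.9]
gripper_width: 0.0545
time: 9.4
position: [0.6526, -0.1749, 0.1345]
tcp_rot: [[-0.734, 0.679, -0.003], [0.679, 0.734, 0.001], [0.003, -0.001, -1.0]]
force: [-0.6, 0.1, -3.4]
gripper_width: 0.0554
t 9.4 pos [ 0.6526 -0.1749  0.1345] yaz 47.2 z [-0.003  0.001 -1.   ] w 0.0554 F [-0.6  0.1 -3.4] q [11. 43.  2. 86. -2. 52. 61.]
tool mm [-2.3  3.7 82.5]
```

View pics/g3.png

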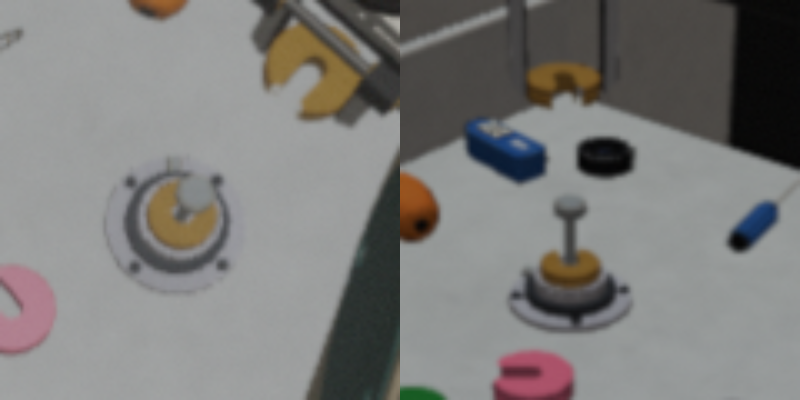

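```bash
python3 -m inch '-1 3.5 20 0 0 0;0 0 30 0 0 0;0 0 25 0 0 0;0 0 10 0 0 0;0 0 0 0 0 0;0 0 0 0 0 0'
python3 -c "
from h import *
go(.598,-.119,.0405)
c=cam('top');s=cam('scene')
q=np.hstack([cv2.resize(c['pixels'][115:195,335:415],(400,400),interpolation=2),cv2.resize(s['pixels'][140:220,250:330],(400,400),interpolation=2)]);cv2.imwrite('pics/g4.png',q[:,:,::-1])
"
```

```text
time: 10.1
position: [0.6578, -0.1735, 0.0523]
tcp_rot: [[-0.735, 0.678, 0.001], [0.678, 0.735, -0.0], [-0.001, 0.001, -1.0]]
force: [-0.8, 0.5, -2.7]
gripper_width: 0.0551
t 10.1 pos [ 0.6578 -0.1735  0.0523] yaz 47.3 z [ 0.001 -0.    -1.   ] w 0.0551 F [-0.8  0.5 -2.7] q [11. 48.  2. 89. -2. 43. 61.]
tool mm [80.9 -0.4 11.7]
```

View pics/g4.png

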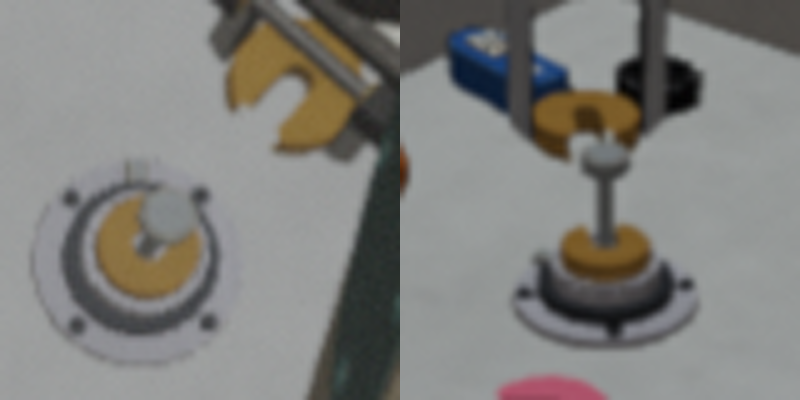

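```bash
python3 -m inch '10 0 0 0 0 0;15 0 0 0 0 0;15 -0.2 0 0 0 0;10 0 0 0 0 0;8 0 0 0 0 0;0 0 0 0 0 0;0 0 0 0 0 0'
python3 -c "
from h import *
go(.598,-.119,.0405)
c=cam('top');s=cam('scene')
q=np.hstack([cv2.resize(c['pixels'][115:195,335:415],(400,400),interpolation=2),cv2.resize(s['pixels'][140:220,250:330],(400,400),interpolation=2)]);cv2.imwrite('pics/g5.png',q[:,:,::-1])
"
```

```text
time: 10.9
position: [0.6148, -0.1346, 0.0518]
tcp_rot: [[-0.736, 0.677, 0.001], [0.677, 0.736, -0.001], [-0.001, 0.0, -1.0]]
force: [-0.2, 0.4, -3.2]
gripper_width: 0.0547
t 10.9 pos [ 0.6148 -0.1346  0.0518] yaz 47.4 z [ 0.001 -0.001 -1.   ] w 0.0547 F [-0.2  0.4 -3.2] q [ 9. 45.  2. 98. -2. 37. 59.]
tool mm [22.9  0.1 11.3]
```

View pics/g5.png

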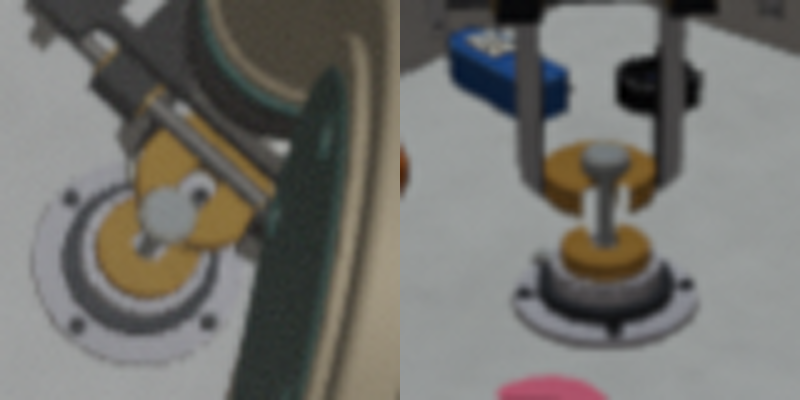

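The stem sits in the middle of the slot in the scene view, at (605,205), with no contact force. I'll go on home.

```bash
python3 -m inch '8 0 0 0 0 0;8 0 0 0 0 0;5 0 0 0 0 0;3 0 0 0 0 0;0 0 0 0 0 0;0 0 0 0 0 0'
python3 -m inch '0 0 4 0 0 0;0 0 3 0 0 0;0 0 2 0 0 0;0 0 0 0 0 0;0 0 0 0 0 0'
python3 -c "
from h import *
go(.598,-.119,.0405)
c=cam('top');s=cam('scene')
q=np.hstack([cv2.resize(c['pixels'][115:195,335:415],(400,400),interpolation=2),cv2.resize(s['pixels'][140:220,250:330],(400,400),interpolation=2)]);cv2.imwrite('pics/g6.png',q[:,:,::-1])
"
```

```text
time: 11.6
position: [0.5968, -0.1181, 0.0516]
tcp_rot: [[-0.736, 0.677, 0.0], [0.677, 0.736, -0.0], [-0.001, 0.0, -1.0]]
force: [-0.3, -0.0, -3.6]
gripper_width: 0.0551
time: 12.1
position: [0.5965, -0.118, 0.0423]
tcp_rot: [[-0.736, 0.677, -0.0], [0.677, 0.736, 0.0], [0.0, -0.0, -1.0]]
force: [0.1, -0.3, -3.8]
gripper_width: 0.0553
t 12.1 pos [ 0.5965 -0.118   0.0423] yaz 47.4 z [-0.  0. -1.] w 0.0553 F [ 0.1 -0.3 -3.8] q [  7.  45.   2. 101.  -2.  34.  58.]
tool mm [-1.8  0.3  1.8]
```

View pics/g6.png

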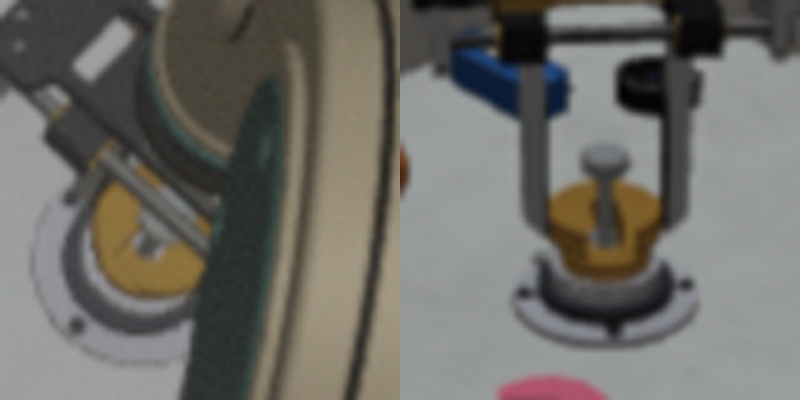

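```bash
python3 -m inch '0.5 0 1 0 0 0;0 0 0.7 0 0 0;0 0 0 0 0 0;0 0 0 0 0 0'
python3 -m inch '0 0 0.6 0 0 0;0 0 0 0 0 0;0 0 0 0 0 0'
```

```text
time: 12.6
position: [0.5961, -0.1176, 0.0408]
tcp_rot: [[-0.736, 0.677, -0.0], [0.677, 0.736, -0.0], [-0.0, -0.0, -1.0]]
force: [-0.7, -0.2, -4.2]
gripper_width: 0.055
time: 12.9
position: [0.5962, -0.1176, 0.0405]
tcp_rot: [[-0.736, 0.677, 0.0], [0.677, 0.736, 0.0], [-0.0, 0.0, -1.0]]
force: [-1.2, 0.1, 0.4]
gripper_width: 0.0551
```

Contact: the weight is off the fingers at z=0.0405, as predicted. Let go.

```bash
python3 -m inch '0 0 0 0 0 0;0 0 0 0 0 0;0 0 0 0 0 0;0 0 0 0 0 0;0 0 0 0 0 0' 0.8
python3 -m inch '0 0 -10 0 0 0;0 0 -30 0 0 0;0 0 -40 0 0 0;0 0 -40 0 0 0;-40 0 -20 0 0 0;-40 0 -20 0 0 0;-20 30 -10 0 0 0;0 40 0 0 0 0;0 40 0 0 0 0;0 40 0 0 0 0;0 0 0 0 0 0;0 0 0 0 0 0'
python3 -c "
from h import *
go(.598,-.119,.0405)
c=cam('top');s=cam('scene');save(c,'t7.png')
q=np.hstack([cv2.resize(c['pixels'][135:195,335:395],(400,400),interpolation=2),cv2.resize(s['pixels'][150:220,255:325],(400,400),interpolation=2)]);cv2.imwrite('pics/g7.png',q[:,:,::-1])
"
```

```text
time: 13.4
position: [0.5962, -0.1176, 0.0402]
tcp_rot: [[-0.736, 0.677, 0.0], [0.677, 0.736, -0.0], [-0.0, 0.0, -1.0]]
force: [-0.6, 0.3, 0.1]
gripper_width: 0.0842
time: 14.6
position: [0.7713, -0.0738, 0.21]
tcp_rot: [[-0.737, 0.676, -0.001], [0.676, 0.737, -0.0], [0.0, -0.0, -1.0]]
force: [0.9, -0.4, 1.4]
gripper_width: 0.0847
t 14.6 pos [ 0.7713 -0.0738  0.21  ] yaz 47.5 z [-0.001 -0.    -1.   ] w 0.0847 F [ 0.9 -0.4  1.4] q [ 2. 48.  3. 62. -3. 71. 52.]
tool mm [  97.1 -150.4  169.6]
```

View pics/g7.png

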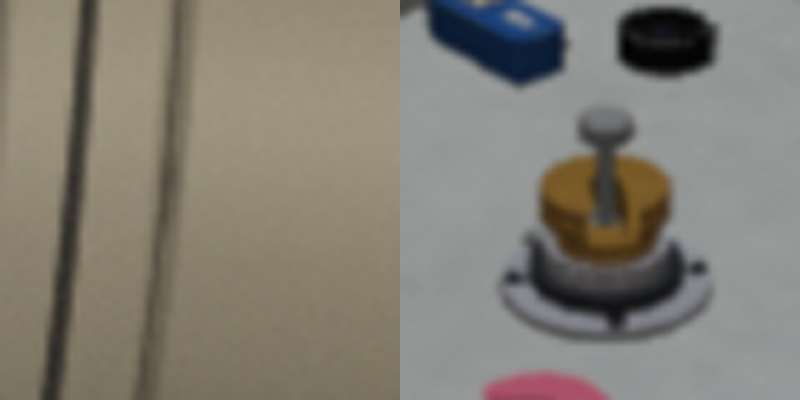

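View pics/t7.png

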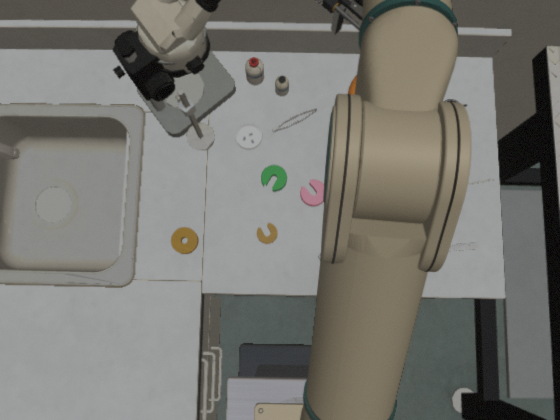

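The arm hides the stand from the top camera, so I'll move aside for a check.

```bash
python3 -m inch '40 0 0 0 0 0;40 0 0 0 0 0;40 0 0 0 0 0;40 0 0 0 0 0;40 0 0 0 0 0;40 0 0 0 0 0;40 0 0 0 0 0;40 0 0 0 0 0;40 0 0 0 0 0;0 0 0 0 0 0;0 0 0 0 0 0'
python3 -c "
from h import *
go(.598,-.119,.0405)
c=cam('top');s=cam('scene');save(c,'t8.png')
q=np.hstack([cv2.resize(c['pixels'][135:195,335:395],(400,400),interpolation=2),cv2.resize(s['pixels'][150:220,255:325],(400,400),interpolation=2)]);cv2.imwrite('pics/g8.png',q[:,:,::-1])
"
```

```text
time: 15.8
position: [0.5065, 0.1679, 0.2111]
tcp_rot: [[-0.735, 0.678, 0.001], [0.678, 0.735, -0.0], [-0.001, 0.001, -1.0]]
force: [0.2, 1.5, 0.5]
gripper_width: 0.0847
t 15.8 pos [0.5065 0.1679 0.2111] yaz 47.3 z [ 0.001 -0.    -1.   ] w 0.0847 F [0.2 1.5 0.5] q [-23.  26.   3. 105.  -2.  49.  28.]
tool mm [-261.5 -149.1  170.8]
```

View pics/g8.png

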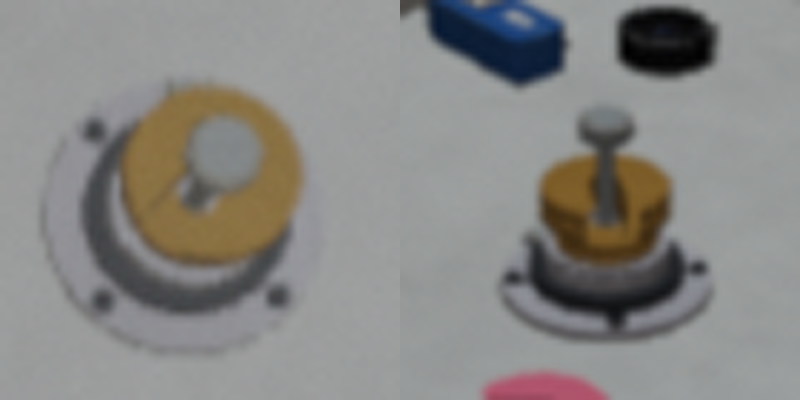

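```bash
python3 -c "
from h import *
c=cam('top');s=cam('scene')
p=cv2.resize(c['pixels'],None,fx=4,fy=4,interpolation=2)
for f,c_,b in(('top',c,(340,135,395,195)),('scene',s,(270,170,312,205))):
  p=cv2.resize(c_['pixels'],None,fx=4,fy=4,interpolation=2)
  m=cv2.inRange(cv2.cvtColor(p,cv2.COLOR_RGB2HSV),(8,90,40),(30,255,255));k=np.zeros_like(m);x0,y0,x1,y1=[4*v for v in b];k[y0:y1,x0:x1]=m[y0:y1,x0:x1]
  cn=max(cv2.findContours(k,0,1)[0],key=cv2.contourArea)
  if f=='top':
    (u,v),r=cv2.minEnclosingCircle(cn);u=(u+.5)/4-.5;v=(v+.5)/4-.5;print(u,v,r/4,onz(c,u,v,.042))
  else:
    x,y,w,h=cv2.boundingRect(cn);print('scene cols',(x+.5)/4-.5,(x+w-.5)/4-.5,'rows',y/4,(y+h)/4)
    for z in(.034,.05):print('want centre',proj(s,(.598,-.119,z)))
print(proj(c,(.598,-.119,.042)),proj(c,(.598,-.119,.080)))
for n,u,v in(('spare',266.58,232.97),('ring',184.2,240.36)):print(n,onz(c,u,v,.016))
hs=cv2.inRange(cv2.cvtColor(c['pixels'],cv2.COLOR_RGB2HSV),(10,110,60),(28,255,255));n,l,st,ce=cv2.connectedComponentsWithStats(hs)
print([(st[i,4],ce[i].round(1)) for i in range(1,n) if st[i,4]>60])
"
```

```text
366.02154541015625 161.14144897460938 13.385265350341797 [ 0.59939436 -0.11965601  0.042     ]
scene cols 279.375 301.625 rows 177.25 196.5
want centre [290.42589224 188.24990548]
want centre [290.43001669 182.45568331]
[365.71636891 161.77932501] [368.82906488 156.85011793]
spare [0.44717012 0.08573731 0.016     ]
ring [0.42820509 0.25743981 0.016     ]
[(np.int32(583), array([360.2,  87.5])), (np.int32(356), array([365.6, 162.1]))]
```

```bash
python3 -c "
from rig import env
print(env.job_done())"
```

```text
the job is handed in; nothing more can be done
None
```

The large brass mass is on the stem, lying flat on the lower small mass, with its slot facing the opposite way. It is released and the job is handed in, at about 16 s of the 42 s allowed. I gripped it square to its slot, turned it about 113° and slid it in under the stem's head from the far right side. I lowered it until the weight came off the fingers, with the tool at z = 0.0405 m as predicted.

**Last checks:**
- **Centre:** the top view puts the mass about 1.5 mm from the stem's axis. In the scene view it is centred on the stem in the left-right direction.
- **Slot direction:** the large slot points to about 138° and the lower slot to about -43°, so they are opposite to within a few degrees. The -43° averages two readings, -46° and -39°, because the head hid part of the slot. I did not measure the lower slot again after release, when the large mass covered it.
- **Tilt:** the mass looks flat in the scene view; I did not measure the angle.
- **Spare mass and ring:** both were at their starting pixels in the last view that showed them, at 14.6 s. The arm hid them at the final look.
- **Robot:** it ended well away from the stand, touching nothing.

**Disagreement:** the task text says the lower mass's slot points within about 65° of -x. Both cameras showed it pointing away from the robot, toward +x and -y. I followed the images, so if the text was right, the slots are not opposed.

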